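# Start the microscope lamp: mains, fan, lamp

### The job

Start up the lamp control box with the fingertips, in this order: press the white-dotted end of the red mains rocker fully down, then push the green fan key fully home, then push the yellow lamp key fully home; the rocker and keys stay where they are pressed. Leave the blue key standing out, only press and never pick anything up, and leave the loose things round the box where they are.

Things in the scene. Friction and masses are not known exactly. Their poses are not given: they have to be found in the camera images.
- control_box: fixed grey box with level aluminium panel, 116 (x) x 300 (y) x 58 mm high; origin: centre of its underside on the table; +x points away from the robot within 0.3 rad. On the panel's centre line four units stand 68 mm apart (y -102, -34, 34, 102 mm), order differing every time: red rocker, green, yellow and blue key, each in a black frame 88 x 56 x 4 mm
- rocker (a joint): angle of the red mains rocker, rad: 0 off (start 0 to 0.04), 0.4 on, dotted end fully down, at a rigid stop. Turns about the box's y axis. No spring: about 0.06 N m of friction (3 N at the dot); stays where it is left
- rocker_dot (a point): white dot (10 mm) on the rocker's far half (box's +x side); moves with it. Rocker 28 mm wide, two 34 mm halves in a shallow V, hinged midway 11 mm above the panel; dot 23 mm from the hinge. Off: far half slopes up 0.4 rad, dot 23 mm above the panel. On: far half level, dot 14 mm above it. Side cheeks rise 11 mm above the panel
- green_key (a joint): how far the green key (cooling fan) is pushed in, m: 0 standing out, 0.008 fully home; the start varies from 0 to 0.001. It has no spring: it moves down against about 3 N of friction and stays where it is left, with a rigid stop at 0.008
- green_key_top (a point): centre of the top face of the round green plastic key (33 mm across, moves straight down with the key). Standing out it lies 22 mm above the panel, fully home 14 mm; the steel collar round it (42 mm across) rises only 8.5 mm above the panel. Its yaw is that of the box
- yellow_key (a joint): how far the yellow key (lamp) is pushed in, m: 0 standing out, 0.008 fully home; the start varies from 0 to 0.001. It has no spring: it moves down against about 3 N of friction and stays where it is left, with a rigid stop at 0.008
- yellow_key_top (a point): centre of the top face of the round yellow plastic key (33 mm across, moves straight down with the key). Standing out it lies 22 mm above the panel, fully home 14 mm; the steel collar round it (42 mm across) rises only 8.5 mm above the panel. Its yaw is that of the box
- blue_key (a joint): how far the blue key (second lamp, not wanted) is pushed in, m: 0 standing out, 0.008 fully home; the start varies from 0 to 0.001. It has no spring: it moves down against about 3 N of friction and stays where it is left, with a rigid stop at 0.008
- blue_key_top (a point): centre of the top face of the round blue plastic key (33 mm across, moves straight down with the key). Standing out it lies 22 mm above the panel, fully home 14 mm; the steel collar round it (42 mm across) rises only 8.5 mm above the panel. Its yaw is that of the box
- red_mount: bystander: loose dark red round specimen mount, 30 mm across, 14 mm high, behind the box; origin at the centre of its underside
- black_mount: bystander: loose black round specimen mount, 40 mm across, 18 mm high, in front of the box; origin at the centre of its underside
- eyepiece: bystander: loose microscope eyepiece, white tube on a black foot, 35 mm across, 45 mm high, beside the left (+y) end of the box; origin at the centre of its underside
- gauge_block: bystander: loose grey steel gauge block, 16 x 35 x 24 mm, behind the box; origin at the centre of its underside

How it is judged:
By the outcome, as a careful person would: the job done as asked, in the order asked, and still so for the second after the job is handed in, with the robot touching nothing.
It also fails if it takes over 38 s, if anything falls off the work surface, if the arm or the gripper's body presses on something with over 40 N, if the wrist force passes 120 N, or if a joint passes its speed limit or range.

### The arm

A 6-joint arm with a two-finger parallel gripper is mounted at the origin on a cart in front of the work surface, level with it; the furniture and walls round the work are solid. World frame = base frame: x ahead of the robot, y to its left, z up, the work surface at z = 0. Lengths are in m, angles in rad, forces in N, time in s.
With the tool pointing down it reaches from about 0.35 to 0.975 m from the base axis. Payload 4.9 kg.
Tool frame: the origin (TCP) lies midway between the tips of the shut fingers; the grasp point (between the pads) lies 19 mm behind it (ctrl.tcp_to_grasp is the distance from the TCP to the grasp point, in m); z points along the fingers, y is the line along which they close (so a half turn about z gives the same grasp; the last joint's range is limited). The gripper opens to 85 mm and grips with 20 to 120 N. Pads are 22 mm wide; open, the fingers measure 114 mm over their backs; the gripper's body (76 mm by 85 mm) begins 54 mm behind the grasp point. The pads swing forward as they close: fully open they stand 13 mm farther back than shut.
Start: joints at [-1.235, 0.053, 1.613, -0, 1.476, -0.119], TCP at [0.275, -0.561, 0.231] pointing down, gripper open.
Joint ranges: [-3.01, 3.01], [-1.01, 2.22], [0.06, 2.58], [-1.02, 4.17], [0.09, 2.62], [-3.14, 3.14]. Speed limits (rad/s): [2.57, 2.57, 3.14, 3.14, 3.14, 3.14].

### API

Orientations are given as a rotation vector (axis times angle).
In Python, from station import ctrl gives the robot as it stands.
- The arm moves only by the tool run_rows, called as a command line: name --argument value ..., lists and objects as JSON in quotes. Schema: {"type":"object","properties":{"increments":{"type":"array","items":{"type":"object","properties":{"aperture":{"type":"number"},"pos":{"type":"array","items":{"type":"number"},"minItems":3,"maxItems":3},"rot":{"type":"array","items":{"type":"number"},"minItems":3,"maxItems":3}},"additionalProperties":false,"required":["aperture"]},"minItems":1,"maxItems":20},"clamp_n":{"type":"number"},"only":{"type":"string"},"quiet":{"type":"boolean"},"lines":{"type":"string"}},"required":["increments"],"additionalProperties":false}. increments is a list of rows, 1 to 20 of them, each an object with the fields aperture (the finger opening in m), pos (a list: dx, dy, dz in shares of 60 cm (1.0 is 60 cm)), rot (a list: a rotation vector rx, ry, rz in shares of 4 rad (1.0 is 4 rad)); a field left out counts as zero (the opening has to be given); each row is the pose to reach, as a shift and turn from the pose commanded when the call began, along the tool's axes at that moment; what a row does not reach only later rows make up. A row lasts 1/12 s, in which the tool goes at most 0.0417 m and 0.125 rad, less where a joint would pass 70% of its speed; a pose out of reach is approached as far as the arm can. The fingers move at their own pace and stop on an object; clamp_n is the grip in N (left out, the last holds). Time passes only in rows, so rows that do not move let the fingers close. The tool returns the time, the measured TCP pose, the force, the opening and the grip force at its end. only (a regular expression) keeps the lines of the reply that match it, lines (a string "A,B") keeps lines A to B, and quiet returns only ok. Shift and turn numbers lie between -1 and 1, and a call with a number outside is refused. Input that does not fit is refused with a message, and nothing moves.
- ctrl.get_obs(): the state, without advancing time (a new reading comes with each control period).
- ctrl.get_image(name): name is "scene" or "top" or "wrist"; returns the picture (420x560x3 uint8, red, green, blue); there is no depth.
- ctrl.camera_params(name): a dict with "fx", "fy", "cx", "cy" (pixels), "T" (4x4, takes a point from camera to world coordinates); the wrist camera has in their place "tool_from_camera" (4x4, takes a point from camera to tool coordinates, whose origin is the TCP and whose axes are the flange's). Camera axes: x right, y down, z forward; pixel columns grow to the right and rows downward; lengths in m; the calibration is good to about 2 mm. A picture is of the moment at which its call begins: read the wrist's pose just before it. camera_params takes no time and is no camera call.
- ctrl.finish_job(): hands the job in; it is judged then, once.
The state is a dict: "t": time; "q": joint angles; "dq": joint speeds; "effort": joint torques, N m; "tool_pos": TCP position; "tool_rot": TCP orientation; "contact_force": force on the tool from outside, world axes, zero at the start; "wrist_torque": the same for the moment, N m; "opening": finger opening in m; "grip_force": force on a finger pad.
Only numpy, scipy, OpenCV 4.12 (cv2) and the standard library are available. Lean on these libraries where they do the work, as an engineer would, in place of code of your own. Each camera call takes 0.05 s, during which the arm holds its last target. There are 200 camera calls.

## Working session

There is one attempt and no reset: what is moved stays moved. The work goes in short steps, Python scripts to look and compute and a tool call to move; the robot and the scene stay as the last step left them, time stands still between calls to the robot, and variables do not carry over. Pictures are saved under pics/ and viewed, at most 10 in all, crops included, and the job is handed in when it is done.

```bash
ls; mkdir -p pics
```

Run:
```python
from station import ctrl
import cv2
for n in("top","scene"):
    cv2.imwrite(f"pics/{n}0.png",ctrl.get_image(n)[:,:,::-1]); p=ctrl.camera_params(n); print(n,p)
o=ctrl.get_obs(); print(o["t"],o["tool_pos"],o["tool_rot"],o["opening"],o["contact_force"])
```

```text
pics
station.py
top {'fx': 517.804695341661, 'fy': 517.804695341661, 'cx': 281.0819098956103, 'cy': 214.06846856984336, 'T': array([[-0.01878921, -0.98681602,  0.16075171,  0.38631559],
       [-0.99980966,  0.01938962,  0.00216707,  0.05949612],
       [-0.00525542, -0.16068039, -0.9869925 ,  0.96129828],
       [ 0.        ,  0.        ,  0.        ,  1.        ]])}
scene {'fx': 400.7159752195335, 'fy': 400.7159752195335, 'cx': 284.7369941323105, 'cy': 206.76593719360565, 'T': array([[-0.56340526, -0.33103942,  0.75695932, -0.13818704],
       [-0.82615286,  0.21822284, -0.51947111,  0.5222473 ],
       [ 0.0067796 , -0.91803687, -0.39643706,  0.41347043],
       [ 0.        ,  0.        ,  0.        ,  1.        ]])}
0.1 [ 0.27435981 -0.56091261  0.2301587 ] [-3.05883901e+00 -7.07854217e-01  3.05903131e-04] 0.08558865436417008 [-0.02562925 -0.58945432 -0.43563281]
```

View pics/top0.png

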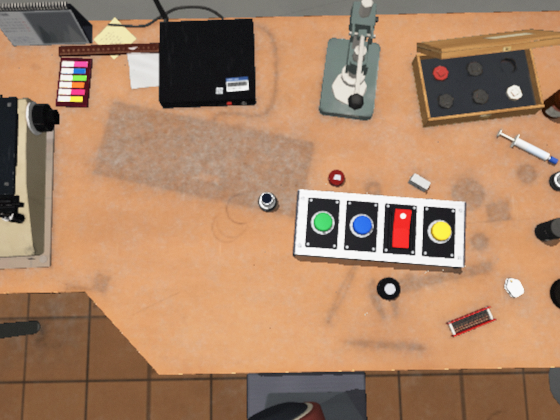

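View pics/scene0.png

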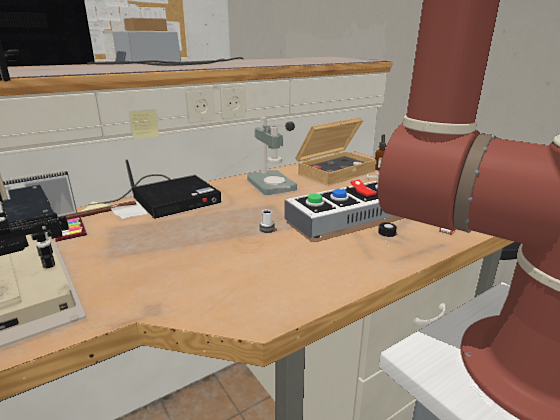

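The top view shows, from left (+y) to right: green at (322,222), blue (362,225), rocker (401,228) with its dot at (403,216), and yellow (440,231). Next I'll fit these by colour.

Create h.py:
```python
from station import ctrl
import numpy as np, cv2
from scipy.spatial.transform import Rotation as R
def ray(n,uv,z):
    p=ctrl.camera_params(n);T=p["T"];d=T[:3,:3]@[(uv[0]-p["cx"])/p["fx"],(uv[1]-p["cy"])/p["fy"],1]
    return T[:3,3]+d*(z-T[2,3])/d[2]
def blobs(im,box):
    h=cv2.cvtColor(im,cv2.COLOR_RGB2HSV);x0,y0,x1,y1=box;r={}
    for k,a,b in(("green",45,85),("blue",105,130),("yellow",24,36),("red",0,6)):
        m=cv2.inRange(h,(a,150,90),(b,255,255))[y0:y1,x0:x1]
        n,l,s,c=cv2.connectedComponentsWithStats(m);i=1+s[1:,4].argmax();r[k]=(c[i]+[x0,y0],s[i])
    return r
```

Run:
```python
from h import *
im=cv2.imread("pics/top0.png")[:,:,::-1].copy()
b=blobs(im,(297,195,465,265))
P={}
for k,(c,s) in b.items(): P[k]=ray("top",c,.079); print(k,c.round(1),s,P[k].round(4))
w=cv2.inRange(im,(200,170,170),(255,255,255))[208:224,396:412]
n,l,s,c=cv2.connectedComponentsWithStats(w);i=1+s[1:,4].argmax();d=c[i]+[396,208];P["dot"]=ray("top",d,.081);print("dot",d,s[i],P["dot"].round(4))
v=P["green"]-P["yellow"];print(np.hypot(*v[:2]),"yaw",np.arctan2(-v[0],v[1]))
o=ctrl.get_obs();print(R.from_rotvec(o["tool_rot"]).as_matrix().round(4))
```

```text
green [322.6 221.7] [ 17  18  18  18 250] [ 0.5154 -0.0098  0.079 ]
blue [361.7 224.7] [ 56  21  19  18 262] [ 0.5087 -0.0767  0.079 ]
yellow [440.8 230.5] [134  27  20  18 275] [ 0.4961 -0.2119  0.079 ]
red [401.1 228.6] [ 95  13  20  41 637] [ 0.5007 -0.144   0.079 ]
dot [402.63333333 215.63333333] [ 4  5  6  6 30] [ 0.5229 -0.1475  0.081 ]
0.20301117855458412 yaw -0.09489907840434963
[[ 8.983e-01  4.393e-01 -6.000e-04]
 [ 4.393e-01 -8.983e-01  1.800e-03]
 [ 2.000e-04 -1.900e-03 -1.000e+00]]
```

Add to h.py:
```python
def go(t,yaw=-.095):
    o=ctrl.get_obs();r=R.from_rotvec(o["tool_rot"])
    g=R.from_euler("z",yaw)*R.from_euler("x",np.pi)
    print("t",o["t"],"at",o["tool_pos"].round(4),"shift",r.inv().apply(np.array(t)-o["tool_pos"]).round(4),"rv",(r.inv()*g).as_rotvec().round(4),"F",o["contact_force"].round(1))
```

```bash
python3 -c "
from h import *
go((.5233,-.1473,.2))"
```

```text
t 0.1 at [ 0.2744 -0.5609  0.2302] shift [ 0.4053 -0.2621  0.0308] rv [-1.900e-03  3.000e-04  5.498e-01] F [-0.  -0.6 -0.4]
```

Units first: shifts go in shares of 60 cm and turns go in shares of 4 rad. So 0.4053 m / 0.6 = 0.6755, 0.372 m / 0.6 = 0.62, 0.55 rad / 4 = 0.1375.

run_rows --increments '[{"aperture": 0,"pos": [0.0567,-0.0367,0],"rot": [0,0,0.025]},{"aperture": 0,"pos": [0.1133,-0.0733,0],"rot": [0,0,0.05]},{"aperture": 0,"pos": [0.1683,-0.1083,0],"rot": [0,0,0.075]},{"aperture": 0,"pos": [0.225,-0.145,0],"rot": [0,0,0.1]},{"aperture": 0,"pos": [0.2817,-0.1817,0],"rot": [0,0,0.125]},{"aperture": 0,"pos": [0.3383,-0.2183,0],"rot": [-0.0005,0,0.1375]},{"aperture": 0,"pos": [0.395,-0.255,0],"rot": [-0.0005,0,0.1375]},{"aperture": 0,"pos": [0.45,-0.2917,0],"rot": [-0.0005,0,0.1375]},{"aperture": 0,"pos": [0.5067,-0.3283,0],"rot": [-0.0005,0,0.1375]},{"aperture": 0,"pos": [0.5633,-0.365,0.0083],"rot": [-0.0005,0,0.1375]},{"aperture": 0,"pos": [0.62,-0.4,0.03],"rot": [-0.0005,0,0.1375]},{"aperture": 0,"pos": [0.6755,-0.4368,0.0513],"rot": [-0.0005,0,0.1375]},{"aperture": 0,"pos": [0.6755,-0.4368,0.0513],"rot": [-0.0005,0,0.1375]},{"aperture": 0,"pos": [0.6755,-0.4368,0.0513],"rot": [-0.0005,0,0.1375]},{"aperture": 0,"pos": [0.6755,-0.4368,0.0513],"rot": [-0.0005,0,0.1375]},{"aperture": 0,"pos": [0.6755,-0.4368,0.0513],"rot": [-0.0005,0,0.1375]}]'

```text
t: 1.43
tool_pos: [0.5233, -0.1489, 0.2009]
tool_rot: [3.136, -0.151, 0.001]
contact_force: [-0.0, -0.6, -0.5]
opening: 0.0
grip_force: 0.0
```

Run:
```python
from h import *
go((.5233,-.1473,.1))
im=ctrl.get_image("wrist");cv2.imwrite("pics/w1.png",im[:,:,::-1]);print(ctrl.camera_params("wrist"))
```

```text
t 1.4333 at [ 0.5233 -0.1489  0.2009] shift [-0.0003 -0.0018  0.1009] rv [ 0.0024 -0.0009 -0.0014] F [-0.  -0.6 -0.5]
{'fx': 299.99218051140963, 'fy': 299.99218051140963, 'cx': 278.98935592724973, 'cy': 211.10579507671804, 'tool_from_camera': array([[ 2.68921567e-04, -9.55918425e-01, -2.93632239e-01,
         7.44849611e-02],
       [ 9.99999962e-01,  2.37439146e-04,  1.42862726e-04,
         1.11911908e-04],
       [-6.68453245e-05, -2.93632266e-01,  9.55918452e-01,
        -1.43024407e-01],
       [ 0.00000000e+00,  0.00000000e+00,  0.00000000e+00,
         1.00000000e+00]])}
```

View pics/w1.png

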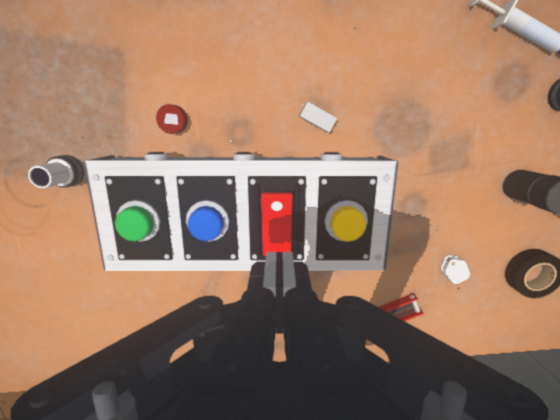

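The wrist view shows the dot at (277,206), green at (134,224), blue at (206,223) and yellow at (348,223), with the fingers shut. I'll cross-check those positions against the top view.

Run:
```python
from h import *
im=cv2.imread("pics/w1.png")[:,:,::-1].copy()
p=ctrl.camera_params("wrist");o=ctrl.get_obs();r=R.from_rotvec(o["tool_rot"]).as_matrix();X=p["tool_from_camera"]
def wr(uv,z):
    d=r@X[:3,:3]@[(uv[0]-p["cx"])/p["fx"],(uv[1]-p["cy"])/p["fy"],1];c=r@X[:3,3]+o["tool_pos"];return c+d*(z-c[2])/d[2]
h=cv2.cvtColor(im,cv2.COLOR_RGB2HSV)
for k,a,b_ in(("green",45,85),("blue",100,130),("yellow",20,36)):
    m=cv2.inRange(h,(a,120,60),(b_,255,255))[190:255,100:380]
    n,l,s,c=cv2.connectedComponentsWithStats(m);i=1+s[1:,4].argmax();u=c[i]+[100,190]
    print(k,u.round(1),s[i],wr(u,.079).round(4))
print("dot",wr((277,206),.081).round(4))
```

```text
green [132.  224.3] [ 15  18  35  33 874] [ 0.5171 -0.0109  0.079 ]
blue [204.8 223.5] [ 88  17  35  34 924] [ 0.5112 -0.0788  0.079 ]
yellow [347.8 223.5] [230  16  36  36 987] [ 0.4981 -0.212   0.079 ]
dot [ 0.5222 -0.1477  0.081 ]
```

Both cameras agree to within 2 mm. Next, the rocker.

In the tool's units: 0.128 m / 0.6 = 0.2133, 0.126 m / 0.6 = 0.21, 0.0024 rad / 4 = 0.0006.

```bash
python3 -c "
from h import *
go((.524,-.1477,.071))"
```

```text
t 1.4833 at [ 0.5233 -0.1492  0.2011] shift [ 0.0004 -0.0019  0.1301] rv [ 0.0024 -0.0013 -0.0021] F [ 0.3 -1.   1.1]
```

run_rows --increments '[{"aperture": 0,"pos": [0.0008,-0.001,0.05],"rot": [0.0006,-0.0003,-0.0003]},{"aperture": 0,"pos": [0.0008,-0.001,0.1167],"rot": [0.0006,-0.0003,-0.0003]},{"aperture": 0,"pos": [0.0008,-0.001,0.1667],"rot": [0.0006,-0.0003,-0.0003]},{"aperture": 0,"pos": [0.0008,-0.001,0.18],"rot": [0.0006,-0.0003,-0.0003]},{"aperture": 0,"pos": [0.0008,-0.001,0.1883],"rot": [0.0006,-0.0003,-0.0003]},{"aperture": 0,"pos": [0.0008,-0.001,0.1967],"rot": [0.0006,-0.0003,-0.0003]},{"aperture": 0,"pos": [0.0008,-0.001,0.2033],"rot": [0.0006,-0.0003,-0.0003]},{"aperture": 0,"pos": [0.0008,-0.001,0.21],"rot": [0.0006,-0.0003,-0.0003]},{"aperture": 0,"pos": [0.0008,-0.001,0.2133],"rot": [0.0006,-0.0003,-0.0003]},{"aperture": 0,"pos": [0.0008,-0.001,0.2133],"rot": [0.0006,-0.0003,-0.0003]},{"aperture": 0,"pos": [0.0008,-0.001,0.2133],"rot": [0.0006,-0.0003,-0.0003]}]'

```text
t: 2.4
tool_pos: [0.525, -0.148, 0.0736]
tool_rot: [3.138, -0.148, 0.003]
contact_force: [1.2, -0.4, 2.1]
opening: 0.0001
grip_force: 1.1
```

In the tool's units: 0.0015 m / 0.6 = 0.0025, 0.001 m / 0.6 = 0.0017.

run_rows --increments '[{"aperture": 0,"pos": [0,0,0.0017]},{"aperture": 0,"pos": [0,0,0.0025]},{"aperture": 0,"pos": [0,0,0.0025]},{"aperture": 0,"pos": [0,0,0.0025]}]'

```text
t: 2.73
tool_pos: [0.5249, -0.1479, 0.072]
tool_rot: [3.138, -0.148, 0.002]
contact_force: [1.7, -0.7, 3.9]
opening: 0.0002
grip_force: 2.5
```

run_rows --increments '[{"aperture": 0,"pos": [0,0,0.0017]},{"aperture": 0,"pos": [0,0,0.0017]},{"aperture": 0,"pos": [0,0,0.0017]}]'

```text
t: 2.98
tool_pos: [0.5249, -0.1479, 0.0719]
tool_rot: [3.138, -0.148, 0.001]
contact_force: [-0.3, 0.9, 10.6]
opening: -0.0004
grip_force: 5.0
```

The rocker is on its stop. One firmer push, then lift and look.

In the tool's units: 0.001 m / 0.6 = 0.0017.

run_rows --increments '[{"aperture": 0,"pos": [0,0,0.0017]},{"aperture": 0,"pos": [0,0,0.0017]},{"aperture": 0,"pos": [0,0,0.0017]}]'

```text
t: 3.23
tool_pos: [0.5249, -0.148, 0.0718]
tool_rot: [3.138, -0.148, 0.001]
contact_force: [-3.5, 1.1, 15.0]
opening: -0.0001
grip_force: 7.5
```

run_rows --increments '[{"aperture": 0,"pos": [0,0,-0.0333]},{"aperture": 0,"pos": [0,0,-0.1]},{"aperture": 0,"pos": [0,0,-0.1]},{"aperture": 0,"pos": [0,0,-0.1]}]'

```text
t: 3.57
tool_pos: [0.5252, -0.1481, 0.1313]
tool_rot: [3.137, -0.148, 0.005]
contact_force: [-0.4, 0.2, -0.7]
opening: -0.0002
grip_force: 0.0
```

```bash
python3 -c "
from h import *
go((.516,-.0105,.072))
cv2.imwrite('pics/w2.png',ctrl.get_image('wrist')[100:300,:,::-1])"
```

```text
t 3.5667 at [ 0.5252 -0.1481  0.1313] shift [-0.0223 -0.1362  0.0592] rv [ 0.0007 -0.003   0.0009] F [-0.4  0.2 -0.7]
```

View pics/w2.png

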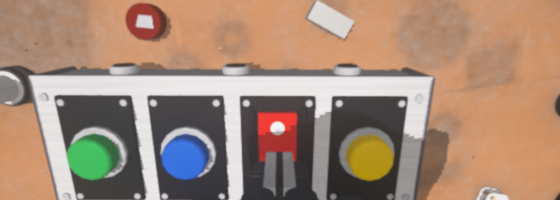

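The far half of the rocker now lies level, with its dot at (277,128) in the crop. The keys are still standing out. Now green.

In the tool's units: -0.1362 m / 0.6 = -0.227, -0.0223 m / 0.6 = -0.0372, -0.003 rad / 4 = -0.0008.

run_rows --increments '[{"aperture": 0,"pos": [-0.01,-0.0583,0]},{"aperture": 0,"pos": [-0.02,-0.1167,0]},{"aperture": 0,"pos": [-0.03,-0.175,0]},{"aperture": 0,"pos": [-0.0372,-0.227,0],"rot": [0,-0.0008,0]},{"aperture": 0,"pos": [-0.0372,-0.227,0],"rot": [0,-0.0008,0]},{"aperture": 0,"pos": [-0.0372,-0.227,0.05],"rot": [0,-0.0008,0]},{"aperture": 0,"pos": [-0.0372,-0.227,0.0767],"rot": [0,-0.0008,0]},{"aperture": 0,"pos": [-0.0372,-0.227,0.0833],"rot": [0,-0.0008,0]},{"aperture": 0,"pos": [-0.0372,-0.227,0.09],"rot": [0,-0.0008,0]},{"aperture": 0,"pos": [-0.0372,-0.227,0.095],"rot": [0,-0.0008,0]},{"aperture": 0,"pos": [-0.0372,-0.227,0.1008],"rot": [0,-0.0008,0]},{"aperture": 0,"pos": [-0.0372,-0.227,0.1008],"rot": [0,-0.0008,0]},{"aperture": 0,"pos": [-0.0372,-0.227,0.1008],"rot": [0,-0.0008,0]}]'

```text
t: 4.7
tool_pos: [0.515, -0.0103, 0.0717]
tool_rot: [-3.138, 0.148, 0.007]
contact_force: [-8.7, 2.5, 16.2]
opening: -0.0002
grip_force: 8.0
```

In the tool's units: 0.001 m / 0.6 = 0.0017.

run_rows --increments '[{"aperture": 0,"pos": [0,0,0.0017]},{"aperture": 0,"pos": [0,0,0.0017]},{"aperture": 0,"pos": [0,0,0.0017]}]'

```text
t: 4.95
tool_pos: [0.5151, -0.0103, 0.0717]
tool_rot: [-3.138, 0.148, 0.008]
contact_force: [-13.0, 1.9, 21.4]
opening: -0.0003
grip_force: 10.5
```

run_rows --increments '[{"aperture": 0,"pos": [0,0,-0.0333]},{"aperture": 0,"pos": [0,0,-0.1]},{"aperture": 0,"pos": [0,0,-0.1]},{"aperture": 0,"pos": [0,0,-0.1]}]'

```text
t: 5.28
tool_pos: [0.5176, -0.0108, 0.1316]
tool_rot: [3.138, -0.149, 0.007]
contact_force: [0.1, 0.6, -0.3]
opening: -0.0002
grip_force: 0.0
```

```bash
python3 -c "
from h import *
go((.4971,-.212,.072))
cv2.imwrite('pics/w3.png',ctrl.get_image('wrist')[100:300,:,::-1])"
```

```text
t 5.2833 at [ 0.5176 -0.0108  0.1316] shift [-0.0017  0.2022  0.0596] rv [ 0.0002 -0.0044  0.0004] F [ 0.1  0.6 -0.3]
```

View pics/w3.png

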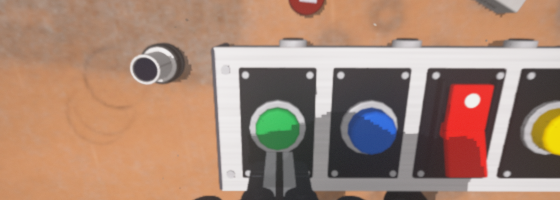

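Green at (277,128) sits low and blue still stands out. Now yellow.

In the tool's units: 0.2022 m / 0.6 = 0.337, 0.19 m / 0.6 = 0.3167, -0.004 rad / 4 = -0.001.

run_rows --increments '[{"aperture": 0,"pos": [-0.0017,0.0667,0]},{"aperture": 0,"pos": [-0.0017,0.1333,0]},{"aperture": 0,"pos": [-0.0017,0.2,0]},{"aperture": 0,"pos": [-0.0017,0.2667,0],"rot": [0,-0.0008,0]},{"aperture": 0,"pos": [-0.0025,0.3167,0],"rot": [0,-0.001,0]},{"aperture": 0,"pos": [-0.0025,0.337,0],"rot": [0,-0.001,0]},{"aperture": 0,"pos": [-0.0025,0.337,0],"rot": [0,-0.001,0]},{"aperture": 0,"pos": [-0.0025,0.337,0.05],"rot": [0,-0.001,0]},{"aperture": 0,"pos": [-0.0025,0.337,0.0767],"rot": [0,-0.001,0]},{"aperture": 0,"pos": [-0.0025,0.337,0.0833],"rot": [0,-0.001,0]},{"aperture": 0,"pos": [-0.0025,0.337,0.09],"rot": [0,-0.001,0]},{"aperture": 0,"pos": [-0.0025,0.337,0.095],"rot": [0,-0.001,0]},{"aperture": 0,"pos": [-0.0025,0.337,0.1008],"rot": [0,-0.001,0]},{"aperture": 0,"pos": [-0.0025,0.337,0.1008],"rot": [0,-0.001,0]},{"aperture": 0,"pos": [-0.0025,0.337,0.1008],"rot": [0,-0.001,0]}]'

```text
t: 6.58
tool_pos: [0.4948, -0.2103, 0.0717]
tool_rot: [-3.136, 0.146, 0.014]
contact_force: [-10.9, 7.2, 22.5]
opening: 0.0001
grip_force: 11.1
```

run_rows --increments '[{"aperture": 0,"pos": [0,0,0.0017]},{"aperture": 0,"pos": [0,0,0.0017]},{"aperture": 0,"pos": [0,0,0.0017]}]'

```text
t: 6.83
tool_pos: [0.4949, -0.2103, 0.0716]
tool_rot: [-3.136, 0.146, 0.014]
contact_force: [-13.3, 7.7, 27.4]
opening: 0.0001
grip_force: 13.6
```

In the tool's units: -0.13 m / 0.6 = -0.2167, -0.1 m / 0.6 = -0.1667.

run_rows --increments '[{"aperture": 0,"pos": [0,0,-0.0333]},{"aperture": 0,"pos": [0,0,-0.1]},{"aperture": 0,"pos": [0,0,-0.1667]},{"aperture": 0,"pos": [-0.0167,0,-0.2167]},{"aperture": 0,"pos": [-0.05,0,-0.2167]},{"aperture": 0,"pos": [-0.05,0,-0.2167]},{"aperture": 0,"pos": [-0.05,0,-0.2167]}]'

```text
t: 7.42
tool_pos: [0.4655, -0.208, 0.1969]
tool_rot: [-3.138, 0.148, 0.009]
contact_force: [-0.9, 0.7, -0.7]
opening: 0.0001
grip_force: 0.0
```

```bash
python3 -c "
from h import *
a=ctrl.get_image('wrist')[:,:,::-1];b=cv2.resize(ctrl.get_image('scene')[160:250,270:400,::-1],(560,388))
cv2.imwrite('pics/w4.png',a);cv2.imwrite('pics/s4.png',b)"
```

```text
(no output)
```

View pics/w4.png

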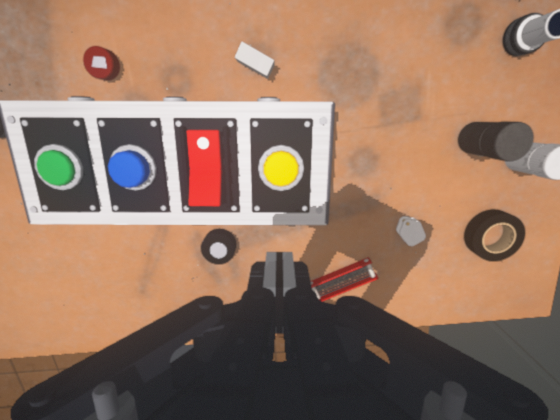

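View pics/s4.png

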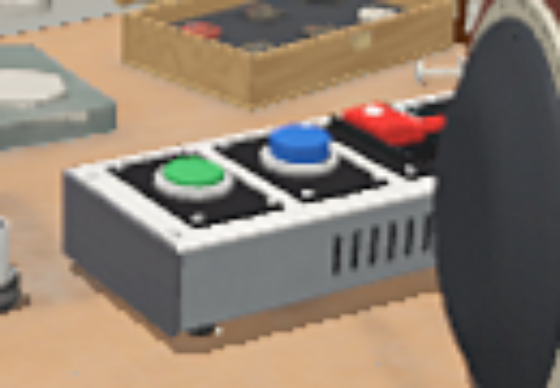

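Both pictures show the rocker's dotted end down, with green at (57,168) and yellow at (280,168) low. Blue at (128,168) still stands out, and the loose items are undisturbed.

```bash
python3 -c "
from station import ctrl
print(ctrl.finish_job())"
```

```text
the job is handed in; nothing more can be done
None
```

I pressed the red rocker, then the green key, then the yellow key, each to its stop; the blue key still stands out, the loose things look unmoved, and I handed the job in at about 7.5 s (no verdict was shown).

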